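Empty the crouton shaker into the soup bowl

ROBOT

A 7-joint arm with a two-finger parallel gripper is mounted at the origin on the work surface. World frame = base frame: x ahead of the robot, y to its left, z up, the work surface at z = 0. Lengths are in m, angles in rad, forces in N, time in s.
With the tool pointing down it reaches from about 0.4 to 0.85 m from the base axis. Payload 4.5 kg.
Tool frame: the origin (TCP) lies at the very end of the fingers, on their centre line; the grasp point (between the pads) lies 19 mm behind it (r.grip_point_offset is the distance from the TCP to the grasp point, in m); z points along the fingers, y is the direction in which the jaws open and shut (so a half turn about z gives the same grasp; the last joint's range is limited). The gripper opens to 88 mm and grips with 3 to 60 N. Pads are 18 mm wide; open, the fingers measure 123 mm over their backs; the gripper's body (75 mm by 187 mm) begins 45 mm behind the grasp point.
Start: joints at [0.034, 0.689, -0.195, 1.565, 0.157, 0.902, -0.215], TCP at [0.625, 0, 0.239] pointing down, gripper open.
Joint ranges: [-3.01, 3.01], [-0.46, 2.08], [-1.47, 1.51], [0.13, 2.56], [-1, 4.14], [0.04, 2.09], [-2.66, 2.66]. Speed limits (rad/s): [2.57, 2.57, 3.14, 3.14, 3.14, 3.14, 3.14].

INTERFACE

Orientations are given as a 3x3 rotation matrix whose columns are the frame's x, y, z axes.
In Python, from cell import r gives the robot as it stands. The module is installed in compiled form; this text tells all that it offers.
- The arm moves only by the shell command python3 -m inch 'ROWS' [OPENING] [FORCE]. ROWS is JSON, a list of rows, each an object of numbers: "tx", "ty", "tz": the shift along the world's x, y, z in cm; "wx", "wy", "wz": the turn, a rotation vector about the world's x, y, z in rad. A call has 1 to 10 rows; each row is the pose to reach, as a shift and turn from the pose measured when the call began; what a row does not reach only later rows make up. A row lasts 1/10 s, in which the tool goes at most 50 mm and 8.59 degrees, less where a joint would pass 70% of its speed; a pose out of reach is approached as far as the arm can. A call with a gripper value outside its range is refused whole. OPENING is the finger opening in cm, from 0 to 8.81, set as the call begins (- or left out, the last holds). The fingers move at their own pace and stop on an object; FORCE is the grip in N (left out, the last holds). Time passes only in rows, so rows that repeat a pose let the fingers close. It gives the time, the measured TCP pose, the force and the opening at its end, in the units of the state.
- r.get_state(): the state, without advancing time (a new reading comes with each control period).
- r.read_camera(name): name is "scene" or "side" or "wrist"; returns a dict with "img" (400x640x3 uint8, red, green, blue), "depth" (400x640 float32, m along the optical axis (not along the pixel's ray), 0 where there is no reading), "fx", "fy", "cx", "cy" (pixels), "position" and "orientation" of the camera in the world. Camera axes: x right, y down, z forward; pixel columns grow to the right and rows downward; lengths in m; the calibration is good to about 2 mm. The wrist camera is an equidistant fisheye: a pixel r from the principal point sees the ray r / f radians off the axis. A picture is of the moment at which its call begins.
- r.sign_off(): hands the job in, once; it reports no verdict.
The state is a dict: "t": time; "joints": joint angles; "qd": joint speeds; "tau": joint torques, N m; "tool_pos": TCP position; "eef_rot": TCP orientation; "force": force on the tool from outside, world axes, zero at the start; "moment": the same for the moment, N m; "grip_width": finger opening in m.
Only numpy, scipy, OpenCV 4.12 (cv2) and the standard library are available. Lean on these libraries where they do the work, as an engineer would, in place of code of your own. Each camera call takes 0.05 s, during which the arm holds its last target.

TASK

The last two croutons are too big for the holes of the red-capped shaker in the tipping stand. Unscrew its red perforated cap (a quarter turn anticlockwise, seen from above), lift it off and set it right way up in the middle of the white saucer. Then swing the shaker over by its black handle bar until both croutons have dropped out of the wide mouth into the steel bowl of the stand, and let go.

Things in the scene. Friction and masses are not known exactly. Their poses are not given: they have to be found in the camera images.
- handle_bar (a point): Middle of the black round handle bar (12 mm thick, 76 mm free between steel side arms, lying along x) of the fixed grey stand; z up at the start. The clear jar (46 mm across) tips with it about a level line along x, 130 mm off in +y. Lift the bar up and over towards +y; stop at 143 degrees, croutons slide out at 125 to 140. Friction 0.25 N m holds it anywhere.
- bowl_floor (a point): Middle of the inner floor of the steel bowl fixed in the stand, under the side to which the jar tips: 98 mm across the rim, the rim 57 mm above this point; the floor is 11 mm above the table.
- cap_center (a point): Centre (half-way up) of the red perforated cap, 66 mm across, 36 mm high, 60 g, z up. It sits on the jar, centre 204 mm above the table, 54 above the bar; stand posts beside it end 41 mm lower. Inner lugs: it turns only anticlockwise and lifts straight off after 45 to 125 degrees. Grip across its sides from above at any yaw, at its centre or up to 8 mm higher, so the tips clear the saucer.
- saucer_top (a point): Middle of the upper face of the flat white saucer, 152 mm across, flat within 62 mm of its middle, upper face 6 mm above the table, rim 2.5 mm higher. Loose, 300 g. It lies among a blue and a steel plate of the same shape.
- crouton_a_center (a point): Centre of one crouton, a 15 mm toasted bread cube, loose on the jar's floor at the start.
- crouton_b_center (a point): Centre of the other crouton, same as the first.
Not all that is in view belongs to the job. Of the things shaped like the part that bears cap_center, the red one is meant.

How it is judged:
At the end, for the whole second after the job is handed in: The red cap stands right way up (within about 11 degrees) on the white saucer, its middle within 30 mm of the saucer's middle, and both croutons lie inside the stand's steel bowl, below its rim (horizontal distance between cap_center and saucer_top below 0.03 m and z of cap_center in the frame of saucer_top between 0.01 and 0.026 m and angle between cap_center's own z axis and vertical below 0.2 rad and horizontal distance between each of crouton_a_center, crouton_b_center and bowl_floor below 0.05 m and z of crouton_a_center in the frame of bowl_floor between 0 and 0.057 m and z of crouton_b_center in the frame of bowl_floor between 0 and 0.057 m); the robot touches nothing.
It also fails if it takes over 62 s, if anything falls off the work surface, if the arm or the gripper's body presses on something with over 40 N, if the wrist force passes 120 N, or if a joint passes its speed limit or range.

## Working session

There is one attempt and no reset: what is moved stays moved. The work goes in short steps, Python scripts to look and compute and a shell command to move; the robot and the scene stay as the last step left them, time stands still between calls to the robot, and variables do not carry over. Pictures are saved under pics/ and viewed, and the job is handed in when it is done.

```bash
mkdir -p pics; ls
python3 - <<'E'
from cell import r
import cv2,numpy as np,pickle
s=r.get_state();print(s['t'],s['tool_pos'],s['grip_width'],r.grip_point_offset)
for n in ['scene','side','wrist']:
    c=r.read_camera(n);pickle.dump(c,open(f'pics/{n}0.pkl','wb'));cv2.imwrite(f'pics/{n}0.png',c['img'][...,::-1])
    print(n,c['fx'],c['fy'],c['cx'],c['cy'],c['position'],np.round(c['orientation'],3).tolist())
E
```

```text
pics
0.0 [ 6.24371908e-01 -4.29396404e-05  2.37882670e-01] 0.08788876062953228 0.0187
scene 393.1051214290902 393.1051214290902 318.9928664858089 198.2178577535298 [ 0.81980461 -0.57561507  0.79878766] [[0.844, 0.402, -0.355], [0.536, -0.634, 0.558], [-0.001, -0.661, -0.75]]
side 460.7728291362616 460.7728291362616 319.861715358393 204.2189387955487 [0.33333245 0.76221921 0.84882197] [[-0.984, -0.096, 0.15], [-0.178, 0.607, -0.775], [-0.017, -0.789, -0.614]]
wrist 309.70691628693146 309.70691628693146 318.6331085471417 203.66603334962005 [0.62515884 0.08132792 0.38465451] [[1.0, 0.001, -0.001], [0.0, -0.949, -0.316], [-0.001, 0.316, -0.949]]
```

View pics/scene0.png

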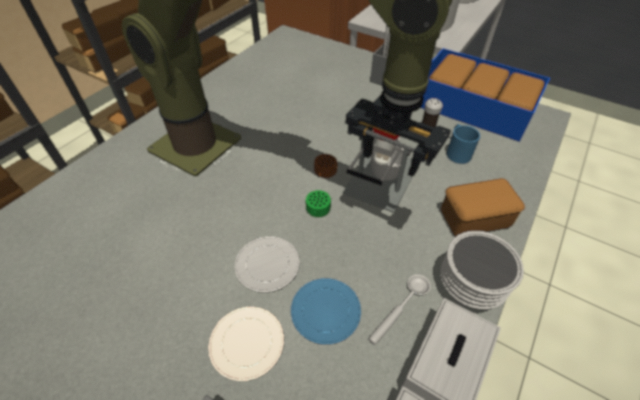

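View pics/side0.png

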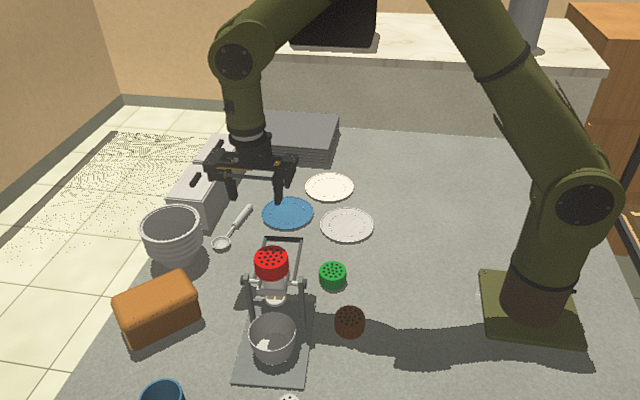

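View pics/wrist0.png

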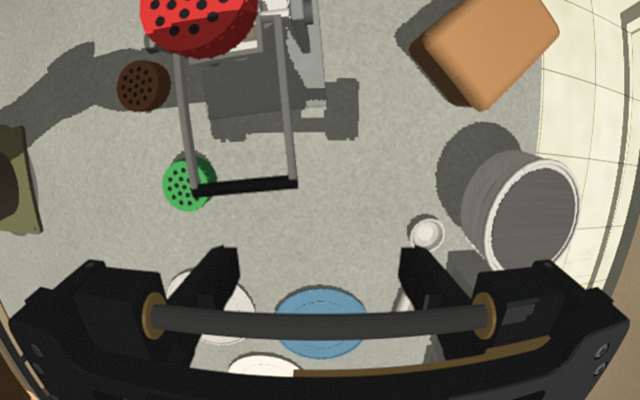

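Scene view: white saucer at about (246,343), steel plate at (267,263), blue plate at (326,311), black bar at (365,177). Side view: red cap at (271,263), bowl at (273,338), saucer at (329,187). The wrist view shows the bar from (195,190) to (297,183), with the red cap at the top.

```bash
cat > h.py <<'E'
import numpy as np,cv2,pickle
def ray(c,u,v,fish=False):
    x=(u-c['cx'])/c['fx'];y=(v-c['cy'])/c['fy']
    if fish:
        t=np.hypot(x,y);k=np.sin(t)/max(t,1e-9);d=np.array([x*k,y*k,np.cos(t)])
    else: d=np.array([x,y,1.])
    return np.array(c['orientation'])@d
def onz(c,u,v,z,fish=False):
    d=ray(c,u,v,fish);p=np.array(c['position']);return p+d*(z-p[2])/d[2]
def blob(c,lo,hi,box,k=0):
    h=cv2.cvtColor(c['img'],cv2.COLOR_RGB2HSV);m=cv2.inRange(h,lo,hi)
    M=np.zeros_like(m);x0,y0,x1,y1=box;M[y0:y1,x0:x1]=m[y0:y1,x0:x1]
    cs=sorted(cv2.findContours(M,cv2.RETR_EXTERNAL,cv2.CHAIN_APPROX_NONE)[0],key=cv2.contourArea)
    return cs[-1-k][:,0,:]
def circ(P):
    A=np.c_[2*P[:,:2],np.ones(len(P))];s=np.linalg.lstsq(A,(P[:,:2]**2).sum(1),rcond=None)[0]
    return s[:2],np.sqrt(s[2]+s[:2]@s[:2])
def pts(c):
    v,u=np.mgrid[0:400,0:640];d=c['depth'];P=np.stack([(u-c['cx'])/c['fx']*d,(v-c['cy'])/c['fy']*d,d],-1)
    return P@np.array(c['orientation']).T+np.array(c['position'])
E
cat > a.py <<'E'
from h import *
from cell import r
print(np.round(r.get_state()['eef_rot'],3))
L=lambda n:pickle.load(open(f'pics/{n}0.pkl','rb'))
sc,sd,w=L('scene'),L('side'),L('wrist')
for n,c,box in[('scene',sc,(190,295,300,395)),('side',sd,(300,165,358,208))]:
    P=blob(c,(0,0,185),(40,90,255),box);H=cv2.convexHull(P)[:,0]
    print(n,'saucer',circ(np.array([onz(c,u,v,.0085) for u,v in P])),len(P))
# cap from depth in side
X=pts(sd);h=cv2.cvtColor(sd['img'],cv2.COLOR_RGB2HSV)
m=((h[...,0]<8)|(h[...,0]>172))&(h[...,1]>120);m[:235]=0;m[290:]=0;m[:,:245]=0;m[:,295:]=0
Q=X[m];print('cap',Q.min(0),Q.max(0));T=Q[Q[:,2]>np.percentile(Q[:,2],90)-.02]
T=Q[abs(Q[:,2]-.222)<.006];print(len(T),'top',T.mean(0),T.min(0),T.max(0))
# top face via circle on z=.222: contour of points at top
mm=(m&(abs(X[...,2]-.222)<.006)).astype(np.uint8);mm=cv2.morphologyEx(mm,cv2.MORPH_CLOSE,np.ones((5,5)))
k=max(cv2.findContours(mm,0,cv2.CHAIN_APPROX_NONE)[0],key=cv2.contourArea)[:,0];k=cv2.convexHull(k)[:,0];print('capcirc',circ(np.array([onz(sd,u,v,.222) for u,v in k])))
# bar: depth in wrist unreliable; rays
print('bar wrist',onz(w,194,190,.15,True),onz(w,298,183,.15,True))
X2=pts(sc);h2=cv2.cvtColor(sc['img'],cv2.COLOR_RGB2HSV)
P=blob(sc,(0,0,0),(180,255,45),(340,160,390,195));print(P.min(0),P.max(0));c0=P.mean(0);print('bar scene',onz(sc,*P[P[:,0].argmin()],.15),onz(sc,*P[P[:,0].argmax()],.15),onz(sc,*c0,.15))
# bowl in side
b=X[300:375,235:310].reshape(-1,3);b=b[abs(b[:,2]-.068)<.003]
print('bowl rim',len(b),b.min(0),b.max(0))
E
python3 a.py
```

```text
[[-0.     1.    -0.001]
 [ 1.     0.    -0.   ]
 [-0.    -0.001 -1.   ]]
scene saucer (array([ 0.52796065, -0.39354346]), np.float64(0.07519146382472998)) 210
side saucer (array([ 0.52742575, -0.3953067 ]), np.float64(0.07567947839053235)) 112
cap [ 0.33333245 -0.09079167 -0.00166263] [0.5927579  0.76221921 0.84882197]
621 top [0.55148898 0.15363201 0.22148923] [0.51910982 0.11747892 0.21601963] [0.58444204 0.18349915 0.22488786]
capcirc (array([0.55167726, 0.1528792 ]), np.float64(0.034095812198872234))
bar wrist [0.52103374 0.01505224 0.15      ] [0.60867    0.02020045 0.15      ]
[347 170] [381 185]
bar scene [0.52120231 0.01633875 0.15      ] [0.60887173 0.01839386 0.15      ] [0.56533602 0.01817764 0.15      ]
bowl rim 196 [0.49199746 0.14551339 0.06503169] [0.61120804 0.25611365 0.0707797 ]
```

```bash
python3 -m inch '[{"tz":3},{"tx":-2.4,"ty":5,"tz":3},{"tx":-4.8,"ty":10,"tz":3},{"tx":-7.27,"ty":15.3,"tz":3},{"tx":-7.27,"ty":15.3,"tz":3},{"tx":-7.27,"ty":15.3,"tz":3},{"tx":-7.27,"ty":15.3,"tz":3}]' 8.8 20
cat > snap.py <<'E'
import sys
from h import *
from cell import r
for n in sys.argv[2:]:
    c=r.read_camera(n);pickle.dump(c,open(f'pics/{n}{sys.argv[1]}.pkl','wb'));cv2.imwrite(f'pics/{n}{sys.argv[1]}.png',c['img'][...,::-1])
E
python3 snap.py 1 wrist scene
```

```text
schema error: expected keys tx, ty, tz, wx, wy, wz
```

View pics/wrist1.png

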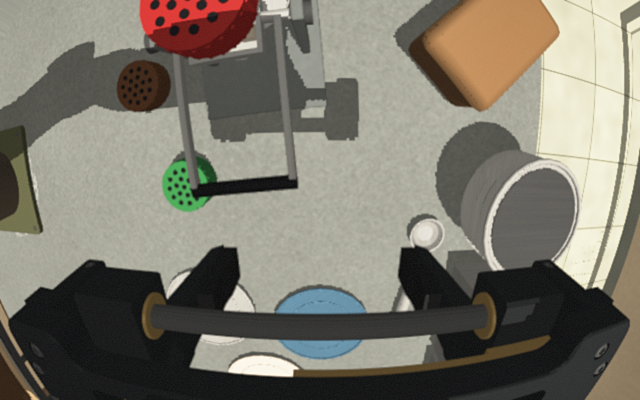

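View pics/scene1.png

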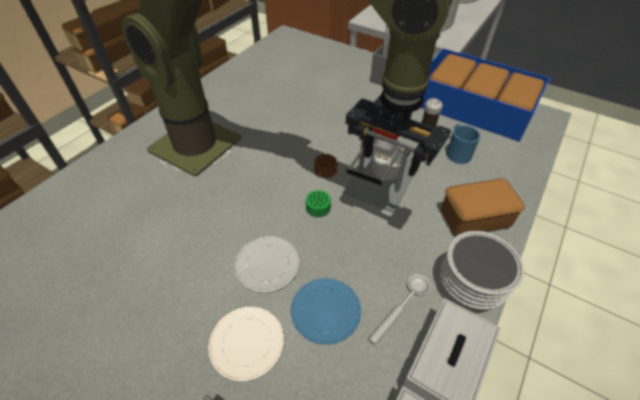

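The pictures haven't changed: the call was refused because every row needs all six keys.

```bash
python3 -m inch '[{"tx":0,"ty":0,"tz":3,"wx":0,"wy":0,"wz":0},{"tx":-2.4,"ty":5,"tz":3,"wx":0,"wy":0,"wz":0},{"tx":-4.8,"ty":10,"tz":3,"wx":0,"wy":0,"wz":0},{"tx":-7.27,"ty":15.3,"tz":3,"wx":0,"wy":0,"wz":0},{"tx":-7.27,"ty":15.3,"tz":3,"wx":0,"wy":0,"wz":0},{"tx":-7.27,"ty":15.3,"tz":3,"wx":0,"wy":0,"wz":0},{"tx":-7.27,"ty":15.3,"tz":3,"wx":0,"wy":0,"wz":0}]' 8.8 20
python3 snap.py 2 wrist scene
```

```text
t: 0.95
tool_pos: [0.5524, 0.1521, 0.2684]
eef_rot: [[0.0, 1.0, -0.0], [1.0, -0.0, -0.001], [-0.001, -0.0, -1.0]]
force: [-0.5, -1.1, -0.0]
grip_width: 0.0881
```

View pics/wrist2.png

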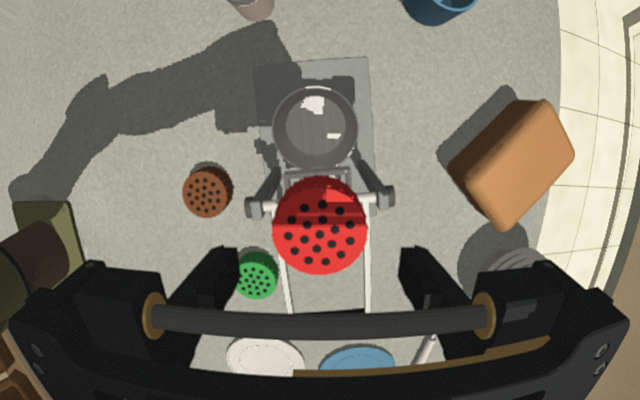

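View pics/scene2.png

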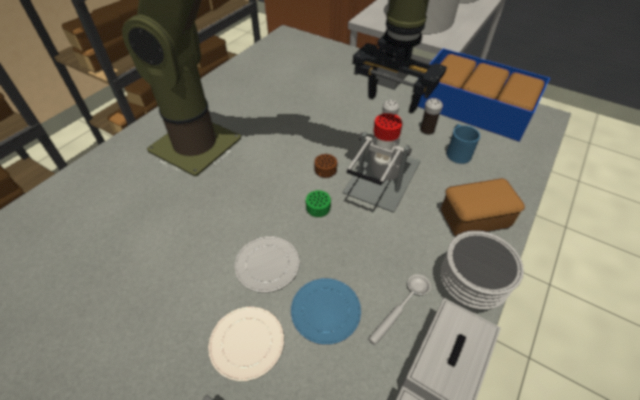

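Wrist view: red cap at (320,225) between the fingers, pivot stubs at (255,207) and (386,197), bowl at (315,128). Zooming in on the bar and measuring.

```bash
cat > b.py <<'E'
from h import *
L=lambda n:pickle.load(open(f'pics/{n}.pkl','rb'))
w,sc=L('wrist2'),L('scene2')
h=cv2.cvtColor(w['img'],cv2.COLOR_RGB2HSV);m=(((h[...,0]<6)|(h[...,0]>174))&(h[...,1]>150)&(h[...,2]>80)).astype(np.uint8);m[:170]=0;m[290:]=0
k=max(cv2.findContours(m,0,1)[0],key=cv2.contourArea)[:,0];k=cv2.convexHull(k)[:,0]
low=k[k[:,1]>228];print('cap top near edge circle',circ(np.array([onz(w,u,v,.222,True) for u,v in low])),len(low))
print('pivots',onz(w,255,207,.15,True),onz(w,386,197,.15,True))
# bowl rim ellipse
print('bowl pts',[onz(w,u,v,.068,True).round(4) for u,v in[(272,128),(358,128),(315,87),(315,169)]])
print('bowl c',circ(np.array([onz(w,u,v,.068,True) for u,v in[(272,128),(358,128),(315,87),(315,169)]])))
cv2.imwrite('pics/zs2.png',cv2.resize(sc['img'][100:220,320:440,::-1],None,fx=5,fy=5,interpolation=cv2.INTER_CUBIC)[:600])
E
python3 b.py
```

```text
cap top near edge circle (array([0.55321099, 0.14766544]), np.float64(0.03227480498189743)) 21
pivots [0.49445433 0.14184821 0.15      ] [0.61417333 0.15150837 0.15      ]
bowl pts [array([0.5006, 0.2071, 0.068 ]), array([0.5969, 0.2069, 0.068 ]), array([0.5489, 0.2524, 0.068 ]), array([0.5487, 0.1595, 0.068 ])]
bowl c (array([0.54872637, 0.20596238]), np.float64(0.047322786890403125))
```

View pics/zs2.png

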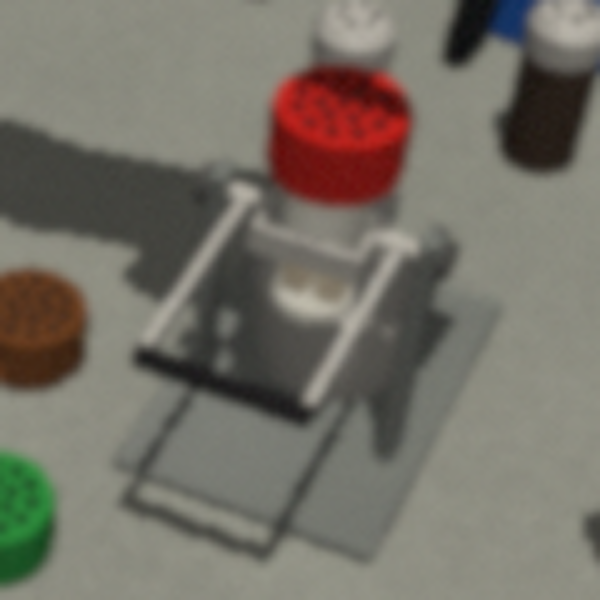

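```bash
python3 - <<'E'
from h import *
L=lambda n:pickle.load(open(f'pics/{n}.pkl','rb'))
sc=L('scene2');print('scene cap',onz(sc,388.3,121.8,.222))
E
python3 snap.py 3 side
python3 - <<'E'
from h import *
sd=pickle.load(open('pics/side3.pkl','rb'))
cv2.imwrite('pics/zd3.png',cv2.resize(sd['img'][210:390,200:360,::-1],None,fx=3.3,fy=3.3,interpolation=cv2.INTER_CUBIC))
E
```

```text
scene cap [0.55628004 0.14346055 0.222     ]
```

View pics/zd3.png

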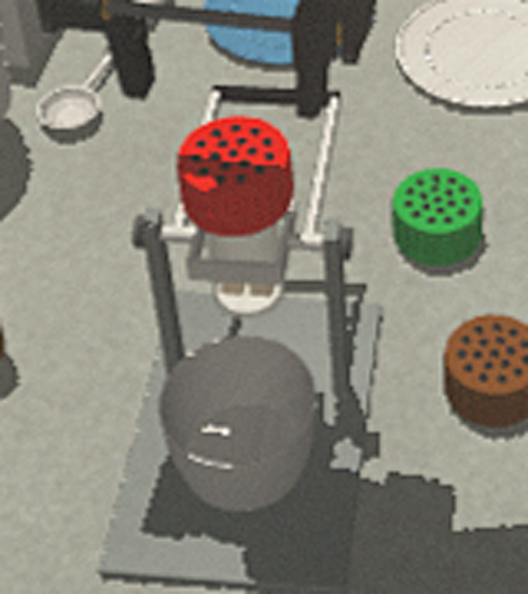

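```bash
python3 -m inch '[{"tx":0.1,"ty":-0.45,"tz":0,"wx":0,"wy":0,"wz":0},{"tx":0.1,"ty":-0.45,"tz":-3,"wx":0,"wy":0,"wz":0},{"tx":0.1,"ty":-0.45,"tz":-6,"wx":0,"wy":0,"wz":0},{"tx":0.1,"ty":-0.45,"tz":-7.8,"wx":0,"wy":0,"wz":0},{"tx":0.1,"ty":-0.45,"tz":-7.8,"wx":0,"wy":0,"wz":0},{"tx":0.1,"ty":-0.45,"tz":-7.8,"wx":0,"wy":0,"wz":0}]'
python3 snap.py 4 wrist scene
python3 - <<'E'
from h import *
c=pickle.load(open('pics/scene4.pkl','rb'))['img'][90:210,320:460,::-1]
cv2.imwrite('pics/z4.png',cv2.resize(c,None,fx=5,fy=5,interpolation=cv2.INTER_CUBIC))
E
```

```text
t: 1.7
tool_pos: [0.5545, 0.1453, 0.1904]
eef_rot: [[0.005, 1.0, -0.0], [1.0, -0.005, -0.002], [-0.002, -0.0, -1.0]]
force: [-0.2, -0.0, 1.1]
grip_width: 0.0879
```

View pics/wrist4.png

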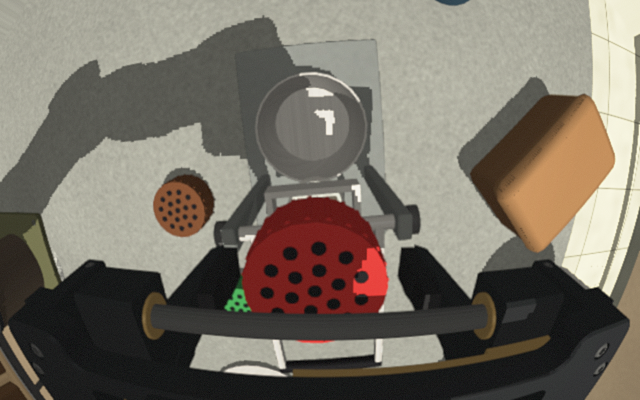

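View pics/z4.png

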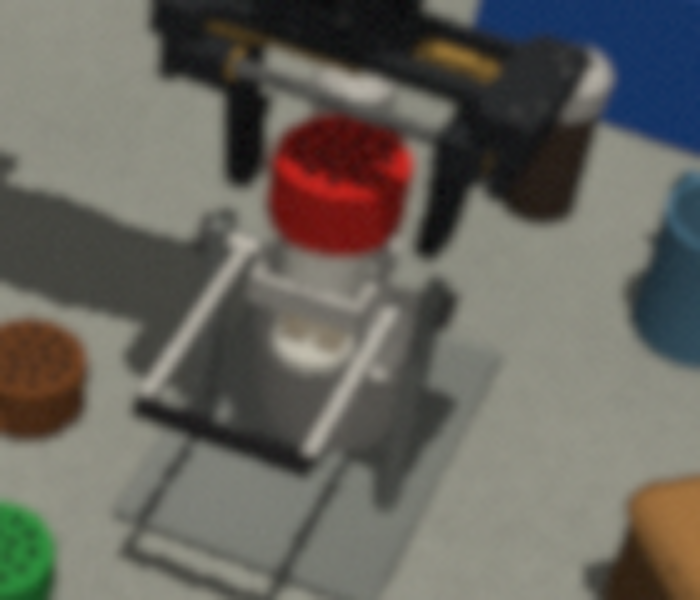

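Run:
```python
from h import *
w=pickle.load(open('pics/wrist4.pkl','rb'))
print(w['position'])
for p in[(315,343),(243,270),(387,266)]:print(onz(w,*p,.222,True))
print([onz(w,*p,.15,True) for p in[(228,234),(408,219)]])
```

```text
[0.55547158 0.22681503 0.3369674 ]
[0.5531152  0.11465204 0.222     ]
[0.52197593 0.15779142 0.222     ]
[0.58479841 0.15966182 0.222     ]
[array([0.49336502, 0.14270689, 0.15      ]), array([0.61470858, 0.15313246, 0.15      ])]
```

```bash
python3 -m inch '[{"tx":-0.1,"ty":0.2,"tz":0,"wx":0,"wy":0,"wz":0},{"tx":-0.1,"ty":0.2,"tz":0,"wx":0,"wy":0,"wz":0},{"tx":-0.1,"ty":0.2,"tz":0,"wx":0,"wy":0,"wz":0}]'
python3 -m inch '[{"tx":0,"ty":0,"tz":0,"wx":0,"wy":0,"wz":0},{"tx":0,"ty":0,"tz":0,"wx":0,"wy":0,"wz":0},{"tx":0,"ty":0,"tz":0,"wx":0,"wy":0,"wz":0},{"tx":0,"ty":0,"tz":0,"wx":0,"wy":0,"wz":0},{"tx":0,"ty":0,"tz":0,"wx":0,"wy":0,"wz":0},{"tx":0,"ty":0,"tz":0,"wx":0,"wy":0,"wz":0}]' 6.0 25
```

```text
t: 2.1
tool_pos: [0.5543, 0.1482, 0.192]
eef_rot: [[0.004, 1.0, 0.003], [1.0, -0.004, -0.0], [-0.0, 0.003, -1.0]]
force: [0.1, -0.1, 0.7]
grip_width: 0.0879
t: 2.7
tool_pos: [0.5537, 0.1481, 0.192]
eef_rot: [[0.004, 1.0, 0.002], [1.0, -0.004, -0.001], [-0.001, 0.002, -1.0]]
force: [-2.8, -0.1, 3.6]
grip_width: 0.0662
```

```bash
python3 -m inch '[{"tx":0,"ty":0,"tz":0,"wx":0,"wy":0,"wz":0.12},{"tx":0,"ty":0,"tz":0,"wx":0,"wy":0,"wz":0.24},{"tx":0,"ty":0,"tz":0,"wx":0,"wy":0,"wz":0.36},{"tx":0,"ty":0,"tz":0,"wx":0,"wy":0,"wz":0.48},{"tx":0,"ty":0,"tz":0,"wx":0,"wy":0,"wz":0.6},{"tx":0,"ty":0,"tz":0,"wx":0,"wy":0,"wz":0.7},{"tx":0,"ty":0,"tz":0,"wx":0,"wy":0,"wz":0.8},{"tx":0,"ty":0,"tz":0,"wx":0,"wy":0,"wz":0.8}]'; python3 -c "
from cell import r;s=r.get_state();print(s['joints'],s['moment'])"
```

```text
t: 3.5
tool_pos: [0.5541, 0.1483, 0.192]
eef_rot: [[-0.715, 0.699, 0.002], [0.699, 0.715, 0.002], [-0.001, 0.003, -1.0]]
force: [-0.1, 0.3, 1.9]
grip_width: 0.0665
[-0.10232082  0.70222954 -0.40816676  1.7679792   0.38551665  0.74817723
  0.08666058] [-0.00030146  0.14913301  0.02922828]
```

```bash
python3 -m inch '[{"tx":0,"ty":0,"tz":0,"wx":0,"wy":0,"wz":0.12},{"tx":0,"ty":0,"tz":0,"wx":0,"wy":0,"wz":0.24},{"tx":0,"ty":0,"tz":0,"wx":0,"wy":0,"wz":0.36},{"tx":0,"ty":0,"tz":0,"wx":0,"wy":0,"wz":0.48},{"tx":0,"ty":0,"tz":0,"wx":0,"wy":0,"wz":0.6},{"tx":0,"ty":0,"tz":0,"wx":0,"wy":0,"wz":0.7},{"tx":0,"ty":0,"tz":0,"wx":0,"wy":0,"wz":0.8},{"tx":0,"ty":0,"tz":0,"wx":0,"wy":0,"wz":0.8},{"tx":0,"ty":0,"tz":0,"wx":0,"wy":0,"wz":0.8}]'; python3 snap.py 5 wrist
```

```text
t: 4.4
tool_pos: [0.5547, 0.1483, 0.1921]
eef_rot: [[-1.0, -0.021, 0.001], [-0.021, 1.0, 0.003], [-0.001, 0.003, -1.0]]
force: [0.1, 1.4, -0.2]
grip_width: 0.0663
```

View pics/wrist5.png

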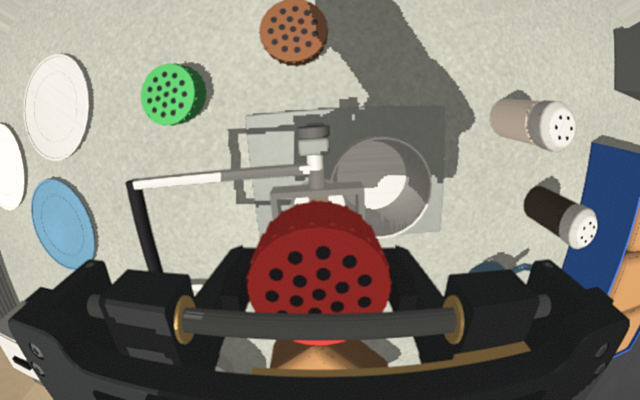

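```bash
python3 -m inch '[{"tx":0,"ty":0,"tz":0.3,"wx":0,"wy":0,"wz":0},{"tx":0,"ty":0,"tz":0.6,"wx":0,"wy":0,"wz":0},{"tx":0,"ty":0,"tz":1,"wx":0,"wy":0,"wz":0},{"tx":0,"ty":0,"tz":1.5,"wx":0,"wy":0,"wz":0}]'
```

```text
t: 4.85
tool_pos: [0.5546, 0.1482, 0.2074]
eef_rot: [[-1.0, -0.022, 0.001], [-0.022, 1.0, 0.003], [-0.001, 0.003, -1.0]]
force: [0.5, 0.3, -1.1]
grip_width: 0.0663
```

```bash
python3 -m inch '[{"tx":0,"ty":0,"tz":2,"wx":0,"wy":0,"wz":0},{"tx":0,"ty":0,"tz":4,"wx":0,"wy":0,"wz":0},{"tx":0,"ty":0,"tz":6,"wx":0,"wy":0,"wz":0},{"tx":0,"ty":-3,"tz":7,"wx":0,"wy":0,"wz":0},{"tx":0,"ty":-6,"tz":7,"wx":0,"wy":0,"wz":0}]'
python3 -m inch '[{"tx":0,"ty":-4,"tz":0,"wx":0,"wy":0,"wz":0},{"tx":0,"ty":-8,"tz":0,"wx":0,"wy":0,"wz":0},{"tx":0,"ty":-12,"tz":0,"wx":0,"wy":0,"wz":0},{"tx":0,"ty":-16,"tz":0,"wx":0,"wy":0,"wz":0},{"tx":0,"ty":-20,"tz":0,"wx":0,"wy":0,"wz":0},{"tx":0,"ty":-24,"tz":0,"wx":0,"wy":0,"wz":0},{"tx":0,"ty":-28,"tz":0,"wx":0,"wy":0,"wz":0},{"tx":0,"ty":-32,"tz":0,"wx":0,"wy":0,"wz":0},{"tx":0,"ty":-36,"tz":0,"wx":0,"wy":0,"wz":0},{"tx":0,"ty":-36,"tz":0,"wx":0,"wy":0,"wz":0}]'
python3 snap.py 6 scene side
```

```text
t: 5.35
tool_pos: [0.5554, 0.0891, 0.2796]
eef_rot: [[-1.0, -0.024, 0.005], [-0.024, 1.0, 0.005], [-0.005, 0.004, -1.0]]
force: [0.7, -0.5, -0.3]
grip_width: 0.0663
t: 6.35
tool_pos: [0.5537, -0.2792, 0.2788]
eef_rot: [[-1.0, -0.012, 0.004], [-0.012, 1.0, -0.0], [-0.004, -0.0, -1.0]]
force: [-0.3, -0.9, -0.0]
grip_width: 0.0667
```

View pics/side6.png

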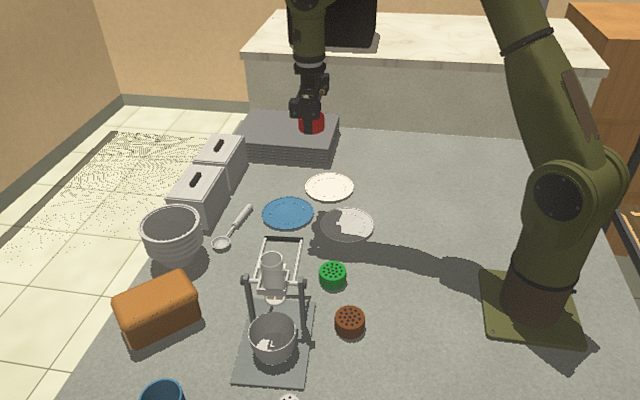

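```bash
python3 -m inch '[{"tx":-1,"ty":-4,"tz":0,"wx":0,"wy":0,"wz":0},{"tx":-2,"ty":-8,"tz":-1,"wx":0,"wy":0,"wz":0},{"tx":-2.6,"ty":-11.5,"tz":-4,"wx":0,"wy":0,"wz":0},{"tx":-2.6,"ty":-11.5,"tz":-8,"wx":0,"wy":0,"wz":0},{"tx":-2.6,"ty":-11.5,"tz":-12,"wx":0,"wy":0,"wz":0},{"tx":-2.6,"ty":-11.5,"tz":-16,"wx":0,"wy":0,"wz":0},{"tx":-2.6,"ty":-11.5,"tz":-20,"wx":0,"wy":0,"wz":0},{"tx":-2.6,"ty":-11.5,"tz":-22,"wx":0,"wy":0,"wz":0},{"tx":-2.6,"ty":-11.5,"tz":-22,"wx":0,"wy":0,"wz":0}]'
python3 snap.py 7 scene wrist;python3 - <<'E'
from h import *
c=pickle.load(open('pics/scene7.pkl','rb'))['img'][250:400,170:330,::-1]
cv2.imwrite('pics/z7.png',cv2.resize(c,None,fx=4,fy=4,interpolation=cv2.INTER_CUBIC))
E
```

```text
t: 7.35
tool_pos: [0.5279, -0.3834, 0.0568]
eef_rot: [[-1.0, -0.024, 0.0], [-0.024, 1.0, 0.009], [-0.0, 0.009, -1.0]]
force: [-0.3, 0.5, -0.1]
grip_width: 0.0666
```

View pics/z7.png

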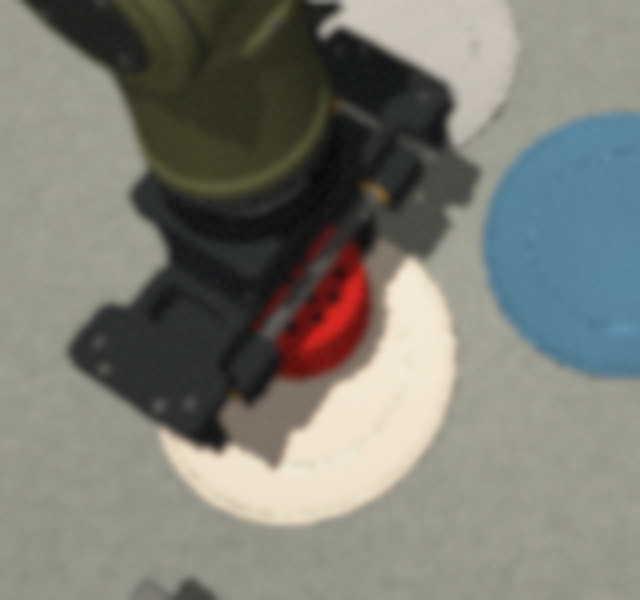

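View pics/wrist7.png

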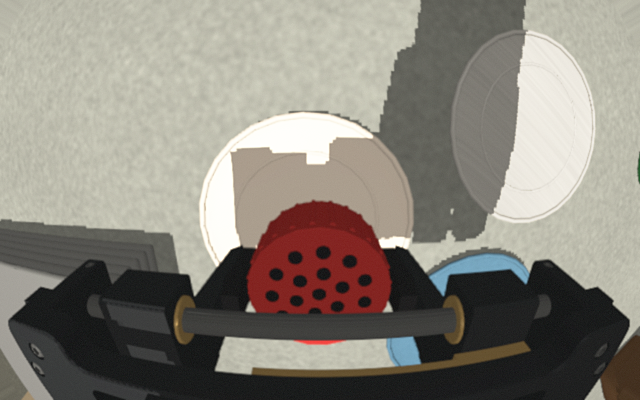

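```bash
python3 -m inch '[{"tx":0,"ty":-1.1,"tz":0,"wx":0,"wy":0,"wz":0},{"tx":0,"ty":-1.1,"tz":-1,"wx":0,"wy":0,"wz":0},{"tx":0,"ty":-1.1,"tz":-2,"wx":0,"wy":0,"wz":0},{"tx":0,"ty":-1.1,"tz":-3,"wx":0,"wy":0,"wz":0},{"tx":0,"ty":-1.1,"tz":-4,"wx":0,"wy":0,"wz":0},{"tx":0,"ty":-1.1,"tz":-4.2,"wx":0,"wy":0,"wz":0},{"tx":0,"ty":-1.1,"tz":-4.2,"wx":0,"wy":0,"wz":0},{"tx":0,"ty":-1.1,"tz":-4.2,"wx":0,"wy":0,"wz":0}]'
```

```text
t: 8.25
tool_pos: [0.5307, -0.396, 0.0187]
eef_rot: [[-1.0, -0.023, 0.007], [-0.023, 1.0, 0.006], [-0.007, 0.006, -1.0]]
force: [-0.7, -1.2, -0.1]
grip_width: 0.0663
```

```bash
python3 -m inch '[{"tx":-0.2,"ty":0.1,"tz":-0.2,"wx":0,"wy":0,"wz":0},{"tx":-0.2,"ty":0.1,"tz":-0.4,"wx":0,"wy":0,"wz":0},{"tx":-0.2,"ty":0.1,"tz":-0.55,"wx":0,"wy":0,"wz":0},{"tx":-0.2,"ty":0.1,"tz":-0.55,"wx":0,"wy":0,"wz":0},{"tx":-0.2,"ty":0.1,"tz":-0.55,"wx":0,"wy":0,"wz":0}]'
```

```text
t: 8.75
tool_pos: [0.5287, -0.3951, 0.0132]
eef_rot: [[-1.0, -0.023, 0.007], [-0.023, 1.0, 0.006], [-0.007, 0.006, -1.0]]
force: [-0.6, -0.2, -0.6]
grip_width: 0.0663
```

```bash
python3 -m inch '[{"tx":0,"ty":0,"tz":-0.1,"wx":0,"wy":0,"wz":0},{"tx":0,"ty":0,"tz":-0.15,"wx":0,"wy":0,"wz":0},{"tx":0,"ty":0,"tz":-0.15,"wx":0,"wy":0,"wz":0}]'; python3 -m inch '[{"tx":0,"ty":0,"tz":0,"wx":0,"wy":0,"wz":0},{"tx":0,"ty":0,"tz":0,"wx":0,"wy":0,"wz":0},{"tx":0,"ty":0,"tz":0,"wx":0,"wy":0,"wz":0},{"tx":0,"ty":0,"tz":0,"wx":0,"wy":0,"wz":0},{"tx":0,"ty":0,"tz":0,"wx":0,"wy":0,"wz":0}]' 8.6
```

```text
t: 9.05
tool_pos: [0.529, -0.3951, 0.0122]
eef_rot: [[-1.0, -0.023, 0.007], [-0.023, 1.0, 0.006], [-0.008, 0.005, -1.0]]
force: [-0.6, 1.0, 3.4]
grip_width: 0.0664
t: 9.55
tool_pos: [0.5289, -0.3951, 0.012]
eef_rot: [[-1.0, -0.023, 0.007], [-0.023, 1.0, 0.006], [-0.007, 0.006, -1.0]]
force: [1.0, -0.2, 0.8]
grip_width: 0.0858
```

```bash
python3 -m inch '[{"tx":0,"ty":0,"tz":1,"wx":0,"wy":0,"wz":0},{"tx":0,"ty":0,"tz":3,"wx":0,"wy":0,"wz":0},{"tx":0,"ty":0,"tz":6,"wx":0,"wy":0,"wz":0},{"tx":0,"ty":2,"tz":10,"wx":0,"wy":0,"wz":0},{"tx":0,"ty":6,"tz":14,"wx":0,"wy":0,"wz":0},{"tx":0,"ty":10,"tz":18,"wx":0,"wy":0,"wz":0},{"tx":1,"ty":14,"tz":18,"wx":0,"wy":0,"wz":0},{"tx":2,"ty":18,"tz":18,"wx":0,"wy":0,"wz":0},{"tx":3,"ty":22,"tz":18,"wx":0,"wy":0,"wz":0},{"tx":3,"ty":24,"tz":18,"wx":0,"wy":0,"wz":0}]'
python3 snap.py 8 scene side wrist
```

```text
t: 10.55
tool_pos: [0.5609, -0.1497, 0.1948]
eef_rot: [[-1.0, -0.029, 0.012], [-0.029, 1.0, 0.008], [-0.012, 0.008, -1.0]]
force: [-0.1, -0.0, -0.3]
grip_width: 0.086
```

View pics/side8.png

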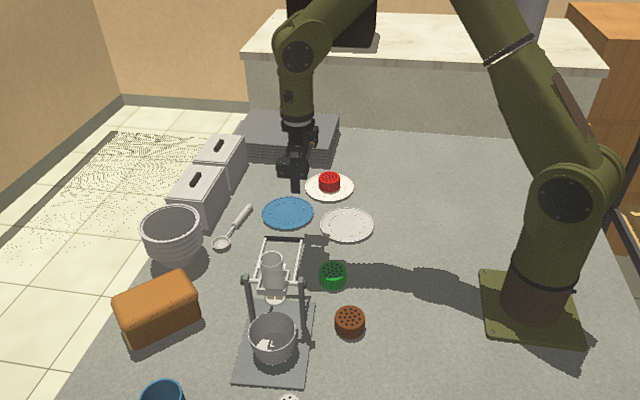

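View pics/scene8.png

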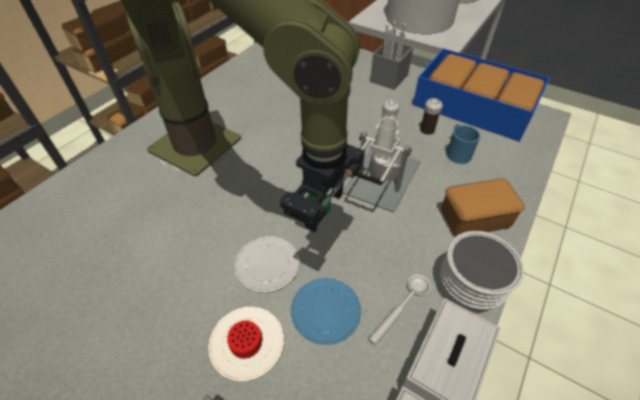

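View pics/wrist8.png

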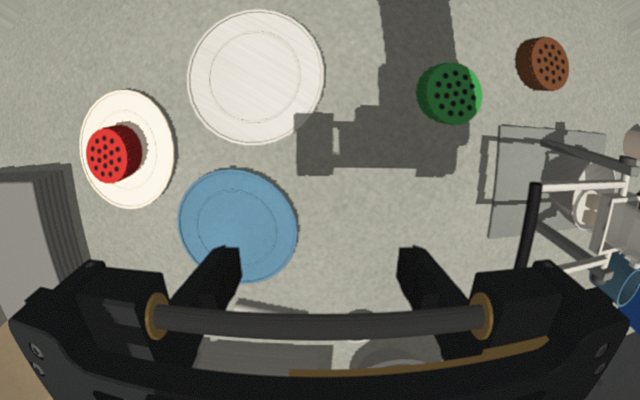

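```bash
cat > g.py <<'E'
import sys
from h import *
from cell import r
from scipy.spatial.transform import Rotation as Ro
yaw=.08
u=np.array([-np.sin(yaw),np.cos(yaw),0]);a=np.array([np.cos(yaw),np.sin(yaw),0]);z=np.array([0,0,1.])
piv=np.array([.5546,.1471,.150])
def goal(th,phi,back=0,piv=piv):
    b=piv+.130*(-np.cos(th)*u+np.sin(th)*z)
    d=np.sin(phi)*u-np.cos(phi)*z; y=np.cos(phi)*u+np.sin(phi)*z
    R=np.c_[np.cross(y,d),y,d]
    return b+(.0187-back)*d,R
def rel(p,R,s):
    return np.r_[(p-s['tool_pos'])*100, Ro.from_matrix(R@np.array(s['eef_rot']).T).as_rotvec()]
def show(v): print('{"tx":%.1f,"ty":%.1f,"tz":%.1f,"wx":%.2f,"wy":%.2f,"wz":%.2f},'%tuple(v+0.0))
E
python3 - <<'E'
from g import *
s=r.get_state();print(s['joints'])
show(rel(*goal(0,.35,.08),s));show(rel(*goal(0,.35,0),s))
E
```

```text
[ 0.56582679  0.75251866 -0.65726938  1.74377533  0.5860117   0.84135716
  1.23806877]
{"tx":0.7,"ty":15.0,"tz":1.4,"wx":0.34,"wy":0.03,"wz":0.05},
{"tx":0.5,"ty":17.8,"tz":-6.1,"wx":0.34,"wy":0.03,"wz":0.05},
```

```bash
python3 -m inch '[{"tx":0,"ty":3,"tz":2,"wx":0.1,"wy":0,"wz":0.02},{"tx":0.3,"ty":7,"tz":3,"wx":0.2,"wy":0.01,"wz":0.05},{"tx":0.5,"ty":11,"tz":3,"wx":0.3,"wy":0.03,"wz":0.05},{"tx":0.7,"ty":15,"tz":2,"wx":0.34,"wy":0.03,"wz":0.05},{"tx":0.7,"ty":15,"tz":1.4,"wx":0.34,"wy":0.03,"wz":0.05},{"tx":0.7,"ty":15,"tz":1.4,"wx":0.34,"wy":0.03,"wz":0.05},{"tx":0.7,"ty":15,"tz":1.4,"wx":0.34,"wy":0.03,"wz":0.05},{"tx":0.7,"ty":15,"tz":1.4,"wx":0.34,"wy":0.03,"wz":0.05}]' 5 20
python3 snap.py 9 wrist scene
python3 - <<'E'
from g import *
s=r.get_state();print(s['joints'])
show(rel(*goal(0,.35,.08),s));show(rel(*goal(0,.35,0),s))
c=pickle.load(open('pics/scene9.pkl','rb'))['img'][90:210,290:430,::-1]
cv2.imwrite('pics/z9.png',cv2.resize(c,None,fx=5,fy=5,interpolation=cv2.INTER_CUBIC))
E
```

```text
t: 11.5
tool_pos: [0.5669, -0.0055, 0.2081]
eef_rot: [[-0.997, -0.069, -0.027], [-0.074, 0.939, 0.337], [0.003, 0.338, -0.941]]
force: [-0.0, -0.5, 0.7]
grip_width: 0.0499
[ 0.58849413  0.83205928 -0.8690596   1.71382938  0.34517159  0.84068245
  1.3259456 ]
{"tx":-0.0,"ty":0.1,"tz":-0.1,"wx":0.01,"wy":-0.00,"wz":0.01},
{"tx":-0.2,"ty":2.9,"tz":-7.6,"wx":0.01,"wy":-0.00,"wz":0.01},
```

View pics/wrist9.png

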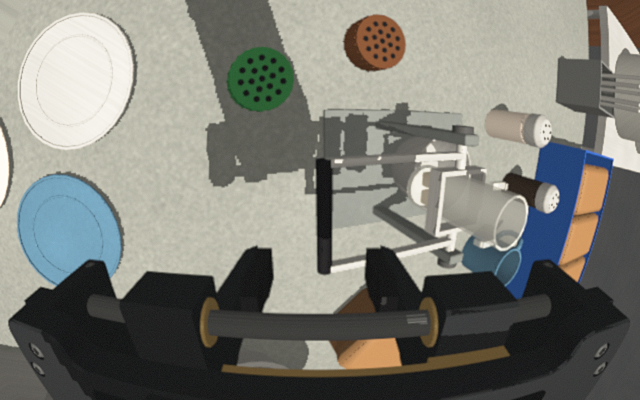

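View pics/z9.png

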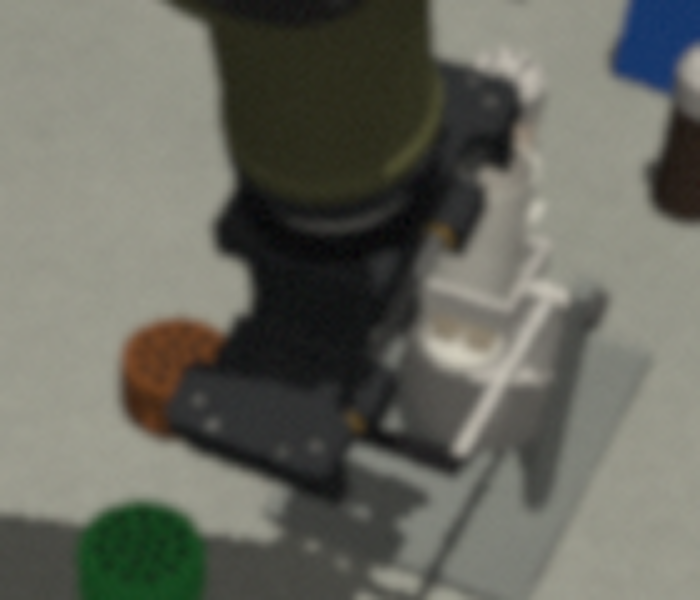

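```bash
python3 - <<'E'
from g import *
w=pickle.load(open('pics/wrist9.pkl','rb'))
A,B=onz(w,323,162,.15,True),onz(w,323,272,.15,True);print(A,B,(A+B)/2,np.linalg.norm(A-B))
E
python3 -m inch '[{"tx":0,"ty":1,"tz":-2,"wx":0.01,"wy":0,"wz":0.01},{"tx":-0.1,"ty":1.7,"tz":-4,"wx":0.01,"wy":0,"wz":0.01},{"tx":-0.1,"ty":1.9,"tz":-4.6,"wx":0.01,"wy":0,"wz":0.01},{"tx":-0.1,"ty":1.9,"tz":-4.6,"wx":0.01,"wy":0,"wz":0.01}]'
python3 snap.py 10 wrist
```

```text
[0.52291456 0.01467642 0.15      ] [0.60917628 0.02146281 0.15      ] [0.56604542 0.01806961 0.15      ] 0.08652826200617648
t: 12.0
tool_pos: [0.5654, 0.0142, 0.1618]
eef_rot: [[-0.996, -0.079, -0.032], [-0.085, 0.934, 0.346], [0.003, 0.348, -0.938]]
force: [-0.1, -0.9, -0.0]
grip_width: 0.0503
```

View pics/wrist10.png

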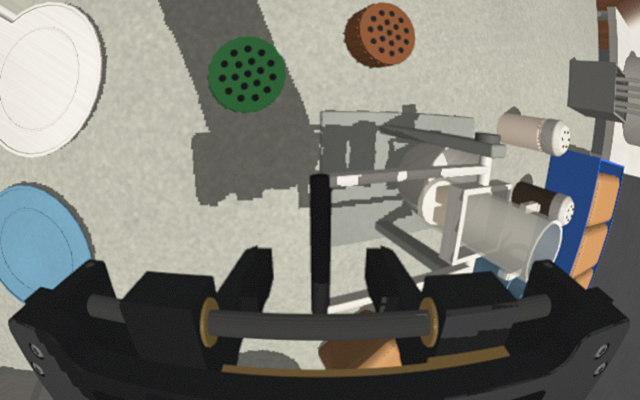

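```bash
python3 -m inch '[{"tx":0,"ty":0.5,"tz":-1.5,"wx":0,"wy":0,"wz":0},{"tx":-0.1,"ty":1,"tz":-2.9,"wx":0,"wy":0,"wz":0},{"tx":-0.1,"ty":1,"tz":-2.9,"wx":0,"wy":0,"wz":0},{"tx":-0.1,"ty":1,"tz":-2.9,"wx":0,"wy":0,"wz":0}]'
python3 -m inch '[{"tx":0,"ty":0,"tz":0,"wx":0,"wy":0,"wz":0},{"tx":0,"ty":0,"tz":0,"wx":0,"wy":0,"wz":0},{"tx":0,"ty":0,"tz":0,"wx":0,"wy":0,"wz":0},{"tx":0,"ty":0,"tz":0,"wx":0,"wy":0,"wz":0},{"tx":0,"ty":0,"tz":0,"wx":0,"wy":0,"wz":0},{"tx":0,"ty":0,"tz":0,"wx":0,"wy":0,"wz":0}]' 0.8 15
python3 - <<'E'
from g import *
s=r.get_state();print(s['joints'])
show(rel(*goal(0,.35,0),s))
for k in range(1,6): show(rel(*goal(np.radians(6*k),.35-.7*6*k/138,0),s))
E
```

```text
t: 12.45
tool_pos: [0.5657, 0.0238, 0.1344]
eef_rot: [[-0.996, -0.079, -0.03], [-0.084, 0.934, 0.346], [0.0, 0.347, -0.938]]
force: [-0.7, -0.5, -0.2]
grip_width: 0.0499
t: 13.05
tool_pos: [0.5657, 0.0251, 0.135]
eef_rot: [[-0.996, -0.08, -0.03], [-0.085, 0.934, 0.348], [-0.0, 0.349, -0.937]]
force: [-0.9, 2.5, 3.1]
grip_width: 0.0114
[ 0.5110279   0.92311704 -0.80133458  1.7824791   0.41497759  0.672288
  1.27212269]
{"tx":-0.1,"ty":-0.1,"tz":-0.3,"wx":-0.01,"wy":-0.00,"wz":-0.01},
{"tx":-0.1,"ty":-0.1,"tz":1.1,"wx":-0.04,"wy":-0.00,"wz":-0.01},
{"tx":-0.1,"ty":0.1,"tz":2.4,"wx":-0.07,"wy":-0.01,"wz":-0.01},
{"tx":-0.2,"ty":0.4,"tz":3.7,"wx":-0.10,"wy":-0.01,"wz":-0.01},
{"tx":-0.2,"ty":0.8,"tz":5.0,"wx":-0.13,"wy":-0.01,"wz":-0.01},
{"tx":-0.2,"ty":1.3,"tz":6.2,"wx":-0.16,"wy":-0.01,"wz":-0.01},
```

```bash
python3 -m inch '[{"tx":0,"ty":0,"tz":0.7,"wx":-0.02,"wy":0,"wz":0},{"tx":0,"ty":0,"tz":1.4,"wx":-0.03,"wy":0,"wz":0},{"tx":0,"ty":0.1,"tz":2.1,"wx":-0.05,"wy":0,"wz":0},{"tx":0,"ty":0.2,"tz":2.7,"wx":-0.06,"wy":0,"wz":0},{"tx":-0.1,"ty":0.5,"tz":4,"wx":-0.09,"wy":0,"wz":0},{"tx":-0.1,"ty":0.5,"tz":4,"wx":-0.09,"wy":0,"wz":0}]'
python3 snap.py 11 scene side wrist
```

```text
t: 13.65
tool_pos: [0.5652, 0.0301, 0.1769]
eef_rot: [[-0.996, -0.082, -0.028], [-0.086, 0.962, 0.259], [0.005, 0.261, -0.965]]
force: [-0.0, -1.5, 1.0]
grip_width: 0.0112
```

View pics/side11.png

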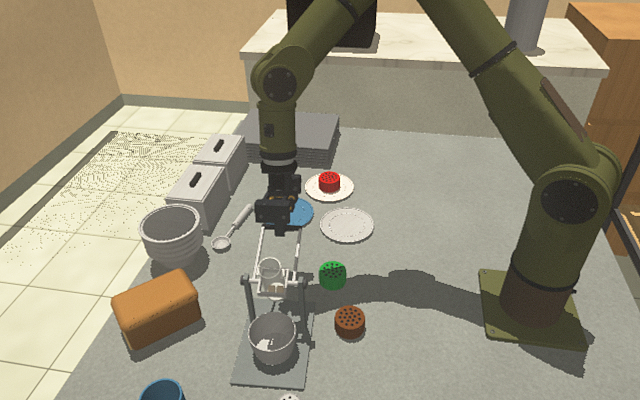

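View pics/wrist11.png

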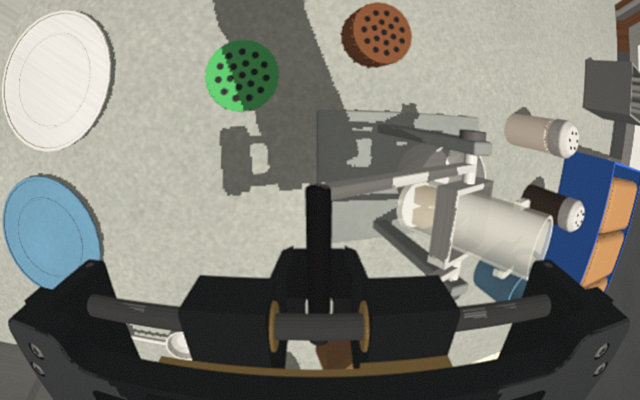

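The bar is gripped at wrist pixel (318,250), and the jar tips along with it. Forces are small, so I'm carrying on.

```bash
cat > nx.py <<'E'
from g import *
s=r.get_state();R=np.array(s['eef_rot']);b=s['tool_pos']-.0187*R[:,2]
v=b-piv;th=np.degrees(np.arctan2(v[2],-v@u));rad=np.hypot(v[2],v@u)
print('th',th.round(1),'rad',rad.round(4),'side',(v@a).round(4),'F',s['force'],'j',np.round(s['joints'],2))
phi=lambda t:.35-.7*t/138
p0,R0=goal(np.radians(th),phi(th));p0=p0-0
for k in range(1,11):
    t=th+5*k
    if t>141.5:break
    p,Rg=goal(np.radians(t),phi(t));  # on ideal circle; keep ideal
    print(round(t,1),end=' ');show(rel(p+a*(v@a),Rg,s))
E
python3 nx.py
```

```text
th 19.4 rad 0.1303 side 0.0013 F [ 0.6534548  -0.32051632  0.50485776] j [ 0.45  0.83 -0.77  1.77  0.41  0.75  1.21]
24.4 {"tx":-0.0,"ty":0.4,"tz":1.0,"wx":-0.04,"wy":-0.01,"wz":-0.00},
29.4 {"tx":-0.1,"ty":0.8,"tz":2.0,"wx":-0.06,"wy":-0.01,"wz":-0.00},
34.4 {"tx":-0.1,"ty":1.4,"tz":3.0,"wx":-0.09,"wy":-0.01,"wz":-0.00},
39.4 {"tx":-0.1,"ty":2.0,"tz":3.9,"wx":-0.12,"wy":-0.02,"wz":-0.00},
44.4 {"tx":-0.2,"ty":2.7,"tz":4.7,"wx":-0.14,"wy":-0.02,"wz":-0.00},
49.4 {"tx":-0.3,"ty":3.5,"tz":5.5,"wx":-0.17,"wy":-0.02,"wz":-0.00},
54.4 {"tx":-0.3,"ty":4.4,"tz":6.2,"wx":-0.19,"wy":-0.02,"wz":-0.00},
59.4 {"tx":-0.4,"ty":5.3,"tz":6.8,"wx":-0.22,"wy":-0.02,"wz":-0.00},
64.4 {"tx":-0.5,"ty":6.2,"tz":7.3,"wx":-0.24,"wy":-0.03,"wz":-0.00},
69.4 {"tx":-0.6,"ty":7.2,"tz":7.8,"wx":-0.27,"wy":-0.03,"wz":-0.00},
```

Measured radius is 130.3 mm against the expected 130, so the pivot model fits well.

```bash
python3 -m inch '[{"tx":0,"ty":0.4,"tz":1,"wx":-0.04,"wy":-0.01,"wz":0},{"tx":-0.1,"ty":0.8,"tz":2,"wx":-0.06,"wy":-0.01,"wz":0},{"tx":-0.1,"ty":1.4,"tz":3,"wx":-0.09,"wy":-0.01,"wz":0},{"tx":-0.1,"ty":2,"tz":3.9,"wx":-0.12,"wy":-0.02,"wz":0},{"tx":-0.2,"ty":2.7,"tz":4.7,"wx":-0.14,"wy":-0.02,"wz":0},{"tx":-0.3,"ty":3.5,"tz":5.5,"wx":-0.17,"wy":-0.02,"wz":0},{"tx":-0.3,"ty":4.4,"tz":6.2,"wx":-0.19,"wy":-0.02,"wz":0},{"tx":-0.4,"ty":5.3,"tz":6.8,"wx":-0.22,"wy":-0.02,"wz":0},{"tx":-0.5,"ty":6.2,"tz":7.3,"wx":-0.24,"wy":-0.03,"wz":0},{"tx":-0.6,"ty":7.2,"tz":7.8,"wx":-0.27,"wy":-0.03,"wz":0}]'; python3 nx.py
```

```text
t: 14.8
tool_pos: [0.5598, 0.0963, 0.2549]
eef_rot: [[-0.997, -0.078, 0.003], [-0.078, 0.997, -0.014], [-0.001, -0.014, -1.0]]
force: [-0.5, -8.6, 10.3]
grip_width: 0.0111
th 67.6 rad 0.1336 side 0.0011 F [-0.52528825 -8.60187527 10.30539076] j [ 0.11  0.65 -0.64  1.71  0.48  0.94  0.93]
72.6 {"tx":-0.1,"ty":1.2,"tz":0.1,"wx":-0.00,"wy":0.00,"wz":0.00},
77.6 {"tx":-0.2,"ty":2.2,"tz":0.3,"wx":-0.03,"wy":-0.00,"wz":0.00},
82.6 {"tx":-0.3,"ty":3.3,"tz":0.5,"wx":-0.05,"wy":-0.00,"wz":0.00},
87.6 {"tx":-0.4,"ty":4.4,"tz":0.6,"wx":-0.08,"wy":-0.00,"wz":0.00},
92.6 {"tx":-0.4,"ty":5.5,"tz":0.6,"wx":-0.11,"wy":-0.01,"wz":0.00},
97.6 {"tx":-0.5,"ty":6.5,"tz":0.5,"wx":-0.13,"wy":-0.01,"wz":0.00},
102.6 {"tx":-0.6,"ty":7.6,"tz":0.4,"wx":-0.16,"wy":-0.01,"wz":0.00},
107.6 {"tx":-0.7,"ty":8.7,"tz":0.1,"wx":-0.18,"wy":-0.01,"wz":0.00},
112.6 {"tx":-0.8,"ty":9.7,"tz":-0.3,"wx":-0.21,"wy":-0.01,"wz":0.00},
117.6 {"tx":-0.9,"ty":10.6,"tz":-0.8,"wx":-0.23,"wy":-0.02,"wz":0.00},
```

```bash
python3 snap.py 12 scene side wrist
python3 - <<'E'
from g import *
print(r.get_state()['force'],r.get_state()['moment'])
c=pickle.load(open('pics/scene12.pkl','rb'))['img'][60:220,290:450,::-1]
cv2.imwrite('pics/z12.png',cv2.resize(c,None,fx=3.7,fy=3.7,interpolation=cv2.INTER_CUBIC))
c=pickle.load(open('pics/side12.pkl','rb'))['img'][150:390,200:360,::-1]
cv2.imwrite('pics/y12.png',cv2.resize(c,None,fx=2.5,fy=2.5,interpolation=cv2.INTER_CUBIC))
E
```

```text
[-3.5922621  -6.91953416 19.67927346] [-1.30442594  0.71774664  0.04882297]
```

View pics/z12.png

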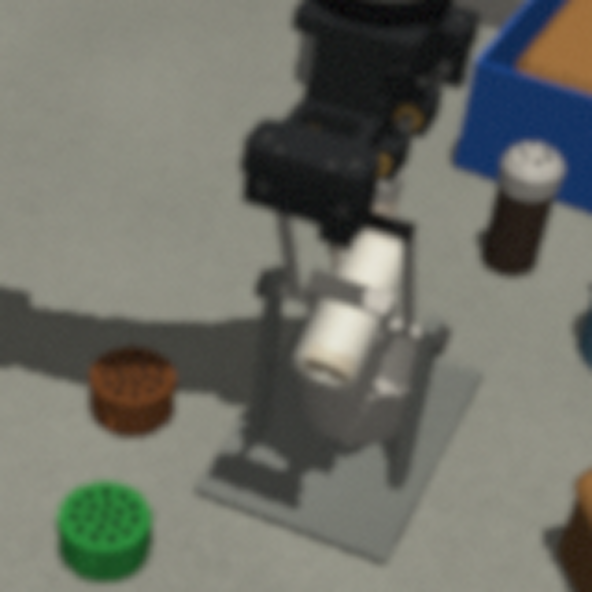

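View pics/y12.png

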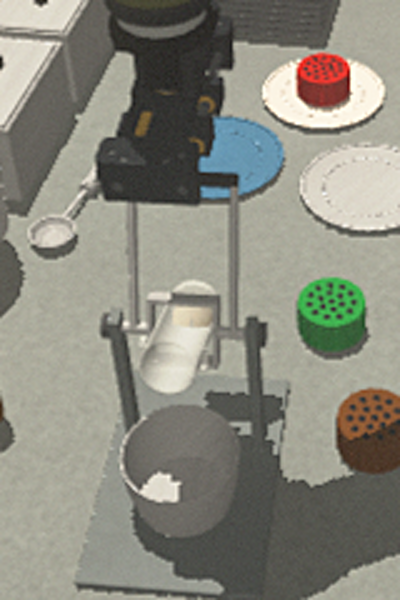

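View pics/wrist12.png

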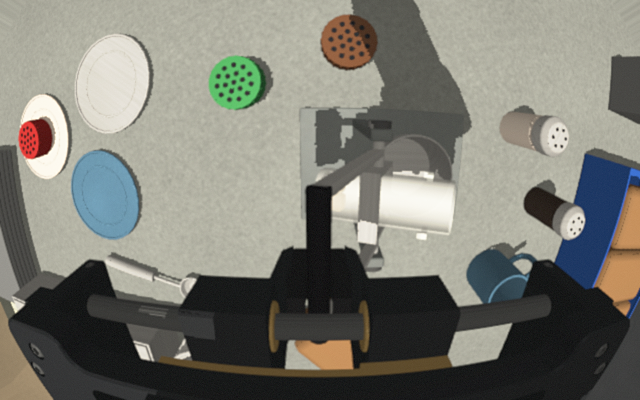

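```bash
python3 -m inch '[{"tx":0,"ty":0,"tz":0,"wx":0,"wy":0,"wz":0},{"tx":0,"ty":0,"tz":0,"wx":0,"wy":0,"wz":0}]'; python3 nx.py
```

```text
t: 15.15
tool_pos: [0.5594, 0.1009, 0.2566]
eef_rot: [[-0.997, -0.083, 0.004], [-0.083, 0.997, -0.008], [-0.003, -0.009, -1.0]]
force: [0.1, -0.6, 2.6]
grip_width: 0.0117
th 69.7 rad 0.1335 side 0.001 F [ 0.11625372 -0.57674974  2.59832337] j [ 0.11  0.65 -0.64  1.71  0.48  0.94  0.93]
74.7 {"tx":-0.1,"ty":1.2,"tz":0.0,"wx":-0.02,"wy":0.00,"wz":-0.00},
79.7 {"tx":-0.2,"ty":2.2,"tz":0.3,"wx":-0.05,"wy":-0.00,"wz":-0.00},
84.7 {"tx":-0.3,"ty":3.3,"tz":0.4,"wx":-0.07,"wy":-0.00,"wz":-0.00},
89.7 {"tx":-0.4,"ty":4.4,"tz":0.5,"wx":-0.10,"wy":-0.00,"wz":-0.00},
94.7 {"tx":-0.4,"ty":5.5,"tz":0.4,"wx":-0.12,"wy":-0.01,"wz":-0.00},
99.7 {"tx":-0.5,"ty":6.5,"tz":0.3,"wx":-0.15,"wy":-0.01,"wz":-0.00},
104.7 {"tx":-0.6,"ty":7.6,"tz":0.1,"wx":-0.17,"wy":-0.01,"wz":-0.00},
109.7 {"tx":-0.7,"ty":8.6,"tz":-0.2,"wx":-0.20,"wy":-0.01,"wz":-0.00},
114.7 {"tx":-0.8,"ty":9.6,"tz":-0.7,"wx":-0.22,"wy":-0.02,"wz":-0.00},
119.7 {"tx":-0.9,"ty":10.6,"tz":-1.2,"wx":-0.25,"wy":-0.02,"wz":-0.00},
```

The force spike was transient, 2.6 N once settled. Continuing, with tz raised 2 to 3 mm so the grip doesn't push the bar down.

```bash
python3 -m inch '[{"tx":-0.1,"ty":1.1,"tz":0.3,"wx":-0.02,"wy":0,"wz":0},{"tx":-0.2,"ty":2.2,"tz":0.5,"wx":-0.05,"wy":0,"wz":0},{"tx":-0.3,"ty":3.3,"tz":0.6,"wx":-0.07,"wy":0,"wz":0},{"tx":-0.4,"ty":4.4,"tz":0.7,"wx":-0.1,"wy":0,"wz":0},{"tx":-0.4,"ty":5.5,"tz":0.6,"wx":-0.12,"wy":-0.01,"wz":0},{"tx":-0.5,"ty":6.5,"tz":0.5,"wx":-0.15,"wy":-0.01,"wz":0},{"tx":-0.6,"ty":7.6,"tz":0.3,"wx":-0.17,"wy":-0.01,"wz":0},{"tx":-0.7,"ty":8.6,"tz":0,"wx":-0.2,"wy":-0.01,"wz":0},{"tx":-0.7,"ty":8.6,"tz":0,"wx":-0.2,"wy":-0.01,"wz":0},{"tx":-0.7,"ty":8.6,"tz":0,"wx":-0.2,"wy":-0.01,"wz":0}]'; python3 nx.py; python3 snap.py 13 side wrist;python3 - <<'E'
from g import *
c=pickle.load(open('pics/side13.pkl','rb'))['img'][150:390,200:360,::-1]
cv2.imwrite('pics/y13.png',cv2.resize(c,None,fx=2.5,fy=2.5,interpolation=cv2.INTER_CUBIC))
E
```

```text
t: 16.15
tool_pos: [0.5519, 0.1885, 0.2566]
eef_rot: [[-0.996, -0.084, 0.013], [-0.085, 0.975, -0.204], [0.004, -0.204, -0.979]]
force: [-0.9, 2.0, 2.5]
grip_width: 0.0116
th 110.0 rad 0.1328 side 0.0006 F [-0.89371491  1.9921939   2.52748703] j [-0.21  0.69 -0.54  1.61  0.57  1.12  0.69]
115.0 {"tx":-0.1,"ty":0.9,"tz":-0.7,"wx":-0.03,"wy":-0.01,"wz":-0.00},
120.0 {"tx":-0.1,"ty":1.9,"tz":-1.2,"wx":-0.05,"wy":-0.01,"wz":-0.00},
125.0 {"tx":-0.2,"ty":2.8,"tz":-1.8,"wx":-0.08,"wy":-0.01,"wz":-0.00},
130.0 {"tx":-0.3,"ty":3.6,"tz":-2.5,"wx":-0.10,"wy":-0.01,"wz":-0.00},
135.0 {"tx":-0.3,"ty":4.4,"tz":-3.2,"wx":-0.13,"wy":-0.01,"wz":-0.00},
140.0 {"tx":-0.4,"ty":5.1,"tz":-4.0,"wx":-0.15,"wy":-0.02,"wz":-0.00},
```

View pics/y13.png

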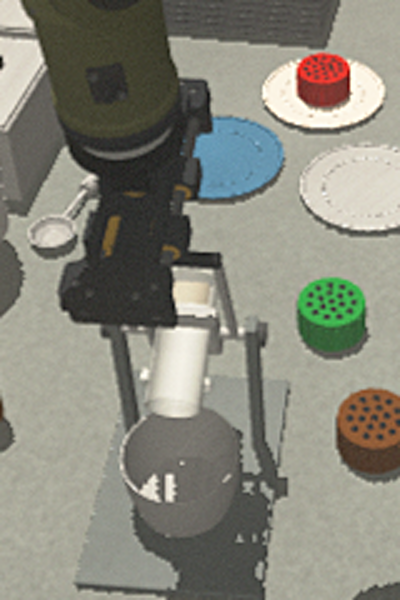

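View pics/wrist13.png

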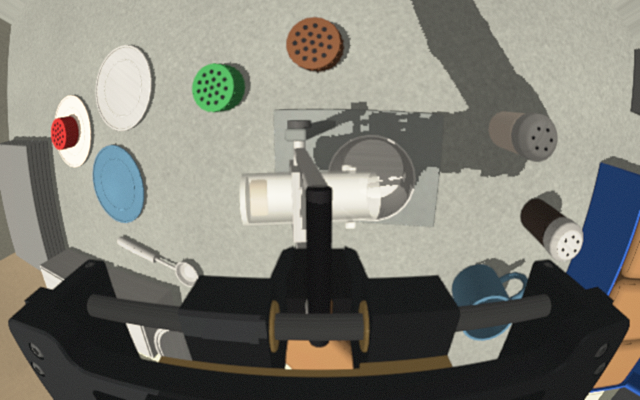

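The croutons are still at the jar's closed end (wrist 258,200), and the mouth is over the bowl. Going slowly to about 139°.

```bash
python3 -m inch '[{"tx":0,"ty":0.5,"tz":-0.2,"wx":-0.01,"wy":0,"wz":0},{"tx":-0.1,"ty":0.9,"tz":-0.5,"wx":-0.03,"wy":-0.01,"wz":0},{"tx":-0.1,"ty":1.4,"tz":-0.7,"wx":-0.04,"wy":-0.01,"wz":0},{"tx":-0.1,"ty":1.9,"tz":-1,"wx":-0.05,"wy":-0.01,"wz":0},{"tx":-0.2,"ty":2.8,"tz":-1.6,"wx":-0.08,"wy":-0.01,"wz":0},{"tx":-0.3,"ty":3.6,"tz":-2.3,"wx":-0.1,"wy":-0.01,"wz":0},{"tx":-0.3,"ty":4.4,"tz":-3,"wx":-0.13,"wy":-0.01,"wz":0},{"tx":-0.4,"ty":5,"tz":-3.7,"wx":-0.15,"wy":-0.02,"wz":0},{"tx":-0.4,"ty":5,"tz":-3.7,"wx":-0.15,"wy":-0.02,"wz":0},{"tx":-0.4,"ty":5,"tz":-3.7,"wx":-0.15,"wy":-0.02,"wz":0}]'; python3 nx.py; python3 snap.py 14 side wrist;python3 - <<'E'
from g import *
c=pickle.load(open('pics/side14.pkl','rb'))['img'][150:390,200:360,::-1]
cv2.imwrite('pics/y14.png',cv2.resize(c,None,fx=2.5,fy=2.5,interpolation=cv2.INTER_CUBIC))
E
```

```text
t: 17.25
tool_pos: [0.5477, 0.2386, 0.2198]
eef_rot: [[-0.997, -0.077, 0.032], [-0.083, 0.935, -0.346], [-0.003, -0.347, -0.938]]
force: [-1.9, 5.1, 2.9]
grip_width: 0.0112
th 138.3 rad 0.1315 side 0.0004 F [-1.89365232  5.10221467  2.8747269 ] j [-0.41  0.79 -0.46  1.54  0.64  1.21  0.53]
```

View pics/y14.png

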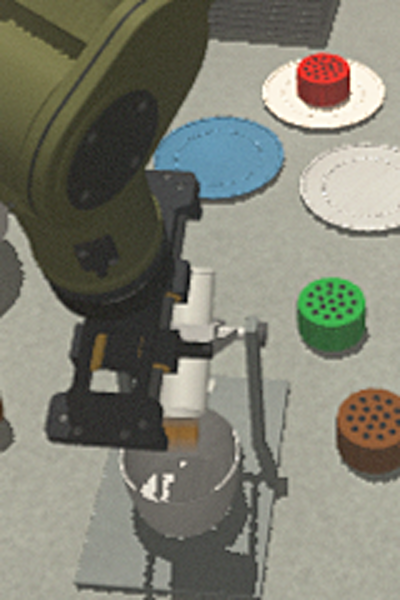

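View pics/wrist14.png

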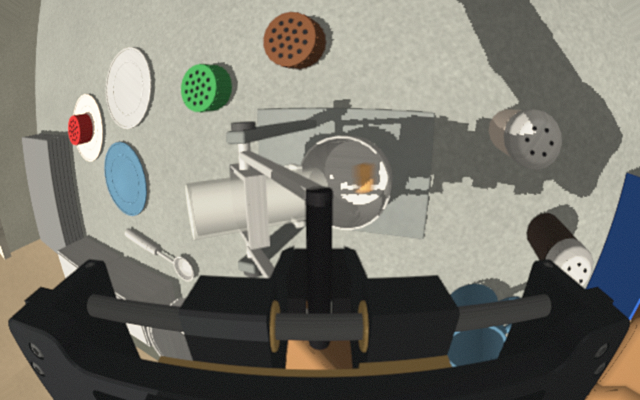

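The side view catches a crouton just leaving the mouth at (182,432), and the jar looks empty. Holding, then looking again.

```bash
python3 -m inch '[{"tx":0,"ty":0,"tz":0,"wx":0,"wy":0,"wz":0},{"tx":0,"ty":0,"tz":0,"wx":0,"wy":0,"wz":0},{"tx":0,"ty":0,"tz":0,"wx":0,"wy":0,"wz":0},{"tx":0,"ty":0,"tz":0,"wx":0,"wy":0,"wz":0},{"tx":0,"ty":0,"tz":0,"wx":0,"wy":0,"wz":0},{"tx":0,"ty":0,"tz":0,"wx":0,"wy":0,"wz":0}]'; python3 snap.py 15 side wrist;python3 - <<'E'
from g import *
c=pickle.load(open('pics/wrist15.pkl','rb'))['img'][100:260,170:440,::-1]
cv2.imwrite('pics/y15.png',cv2.resize(c,None,fx=2.9,fy=2.9,interpolation=cv2.INTER_CUBIC))
E
```

```text
t: 17.95
tool_pos: [0.5478, 0.238, 0.2205]
eef_rot: [[-0.997, -0.076, 0.032], [-0.082, 0.935, -0.346], [-0.003, -0.348, -0.938]]
force: [-2.7, 2.9, 3.3]
grip_width: 0.0113
```

View pics/y15.png

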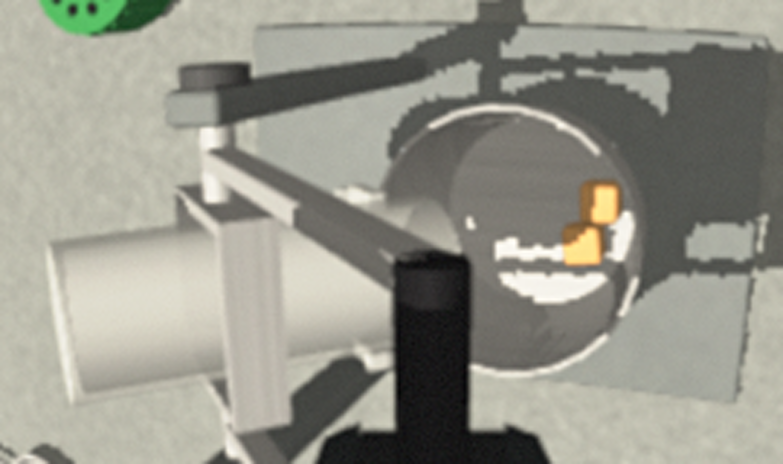

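Both croutons are in the bowl, at zoom pixels (600,203) and (582,244). Releasing and backing off along the tool axis.

```bash
python3 -m inch '[{"tx":0,"ty":0,"tz":0,"wx":0,"wy":0,"wz":0},{"tx":0,"ty":0,"tz":0,"wx":0,"wy":0,"wz":0},{"tx":0,"ty":0,"tz":0,"wx":0,"wy":0,"wz":0},{"tx":0,"ty":0,"tz":0,"wx":0,"wy":0,"wz":0}]' 4; python3 -m inch '[{"tx":0,"ty":0.3,"tz":0.9,"wx":0,"wy":0,"wz":0},{"tx":-0.1,"ty":1,"tz":2.8,"wx":0,"wy":0,"wz":0},{"tx":-0.2,"ty":2,"tz":5.6,"wx":0,"wy":0,"wz":0},{"tx":-0.3,"ty":3.5,"tz":9.4,"wx":0,"wy":0,"wz":0},{"tx":-0.4,"ty":4.9,"tz":13,"wx":0,"wy":0,"wz":0},{"tx":-0.4,"ty":4.9,"tz":13,"wx":0,"wy":0,"wz":0},{"tx":-0.4,"ty":4.9,"tz":13,"wx":0,"wy":0,"wz":0}]'; python3 snap.py 16 side wrist scene
```

```text
t: 18.45
tool_pos: [0.5479, 0.2372, 0.2201]
eef_rot: [[-0.997, -0.076, 0.031], [-0.082, 0.934, -0.348], [-0.003, -0.349, -0.937]]
force: [0.4, -0.4, 0.2]
grip_width: 0.0391
t: 19.15
tool_pos: [0.5439, 0.2868, 0.3511]
eef_rot: [[-0.997, -0.076, 0.033], [-0.082, 0.934, -0.346], [-0.004, -0.348, -0.938]]
force: [-0.2, -0.1, -0.4]
grip_width: 0.0404
```

View pics/wrist16.png

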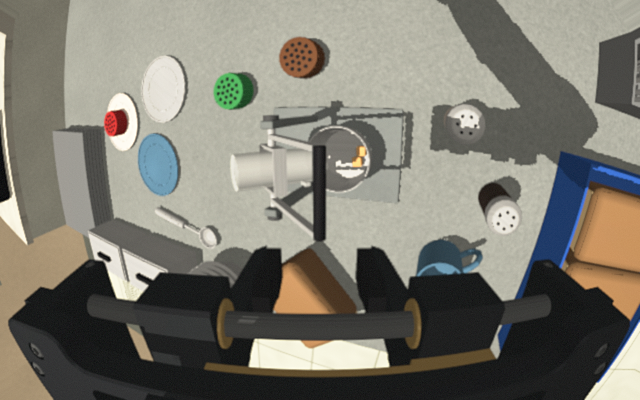

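View pics/scene16.png

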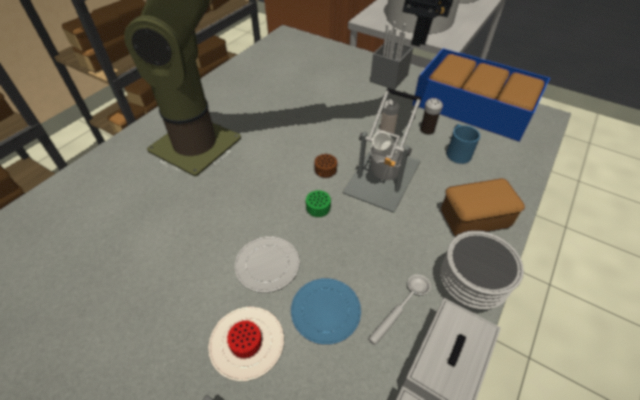

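The bar is free, with both croutons in the bowl at wrist (360,155) and the cap on the white saucer at scene (245,338). One numeric check before handing in.

Run:
```python
from g import *
L=lambda n:pickle.load(open(f'pics/{n}.pkl','rb'))
sc,w,sd=L('scene16'),L('wrist16'),L('side16')
P=blob(sc,(0,0,185),(40,90,255),(190,295,300,395));S=circ(np.array([onz(sc,u,v,.0085) for u,v in P]));print('saucer',S)
X=pts(sd);h=cv2.cvtColor(sd['img'],cv2.COLOR_RGB2HSV);m=((h[...,0]<8)|(h[...,0]>172))&(h[...,1]>120);m[:165]=0;m[205:]=0;m[:,:310]=0;m[:,350:]=0
Q=X[m];Q=Q[Q[:,2]>.038];print('cap top',Q.mean(0),Q.min(0),Q.max(0))
h=cv2.cvtColor(w['img'],cv2.COLOR_RGB2HSV);m=cv2.inRange(h,(10,100,120),(30,255,255));m[:140]=0;m[172:]=0;m[:,:335]=0;m[:,380:]=0
v,u=np.nonzero(m);print(len(u),u.min(),u.max(),v.min(),v.max())
for a,b in[(u.mean(),v.mean()),(u.max(),v.min()),(u.min(),v.max())]:
    p=onz(w,a,b,.02,True);print(p,np.hypot(*(p[:2]-[.5487,.206])))
```

```text
saucer (array([ 0.52808752, -0.39365588]), np.float64(0.07452894983967852))
cap top [ 0.52747043 -0.39091267  0.04144183] [ 0.49615498 -0.42488738  0.03812546] [ 0.5595269  -0.3579925   0.04549226]
192 352 365 146 166
[0.54785938 0.22809478 0.02      ] 0.02211076881973083
[0.5302127  0.23613024 0.02      ] 0.03534984599666878
[0.56498078 0.21893602 0.02      ] 0.020794334037547692
```

```bash
python3 -c "
from cell import r
print(r.sign_off(), r.get_state()['t'])"
```

```text
the job is handed in; nothing more can be done
the job is handed in; nothing more can be done
```

I unscrewed the red cap about 91° anticlockwise and set it upright on the white saucer. I then swung the shaker over by its bar to about 138°, let go, and handed the job in at about 19.3 s of the 62 s allowed. The sign-off gives no verdict.

**Last checks, all within the limits:**
- **Cap:** its middle is about 3 mm from the saucer's middle. Its top face is about 41 mm above the table, against 42 mm expected if it stands flat.
- **Croutons:** both lie on the bowl floor. The outermost crouton pixels are about 35 mm from the bowl's middle (limit 50 mm).
- **Robot:** the gripper is open and over 10 cm clear of everything.

**What failed or disagreed:**
- The first move was refused because its rows lacked some keys; nothing moved.
- The cap's position on the jar differed by up to 7 mm between cameras at first. I settled it with a close wrist view before gripping.
- Part-way through the swing the wrist force briefly reached about 20 N, then fell to about 3 N. The pictures showed no collision.

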